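# Clear the slip tester and zero its peak pointer

### The arm

A 7-joint arm with a two-finger parallel gripper is mounted at the origin on the work surface. World frame = base frame: x ahead of the robot, y to its left, z up, the work surface at z = 0. Lengths are in m, angles in rad, forces in N, time in s.
With the tool pointing down it reaches from about 0.425 to 0.875 m from the base axis. Payload 9.9 kg.
Tool frame: the origin (TCP) lies on the centre line of the jaws, within the pads' length; the fingertips stand 25 mm ahead of it and the grasp point (between the pads) lies 6 mm ahead of it; z points along the fingers, y is the line along which they close (so a half turn about z gives the same grasp; the last joint's range is limited). The gripper opens to 85 mm and grips with 20 to 120 N. Pads are 22 mm wide; open, the fingers measure 114 mm over their backs; the gripper's body (76 mm by 85 mm) begins 54 mm behind the grasp point. The pads swing forward as they close: fully open they stand 13 mm farther back than shut.
Start: joints at [-1.218, 0.576, 0.025, 1.437, -0.015, 1.129, -0.057], TCP at [0.286, 0.612, 0.256] pointing down, gripper open.
Joint ranges: [-2.76, 2.76], [-0.34, 2.15], [-1.52, 1.57], [0.19, 2.46], [-1.09, 4.23], [0.17, 1.99], [-2.82, 2.82]. Speed limits (rad/s): [2.22, 2.22, 3.01, 3.01, 3.14, 3.14, 3.14].

### API

Orientations are given as a unit quaternion [x, y, z, w].
In Python, from rig import r gives the robot as it stands. The module is installed in compiled form; this text tells all that it offers.
- The arm moves only by the tool carry_out, never from a script. Its argument "motion" is text: rows parted by semicolons, each of 4 numbers parted by spaces: the shift along the world's x, y, z each as a share of 0.04 m, from -1 to 1, then the turn about the world's z as a share of 0.08 rad, from -1 to 1. A call has 1 to 10 rows; each row shifts and turns the commanded pose from where the row before left it; what a row does not reach is not made up. A row lasts 1/10 s, in which the tool goes at most 50 mm and 8.59 degrees, less where a joint would pass 70% of its speed; a pose out of reach is approached as far as the arm can. A call with a number of a shift or a turn outside -1 to 1 is refused whole. A call with a gripper value outside its range is refused whole. "gripper" is the opening, from -1 (shut) to 1 (fully open), set as the call begins (left out, the last holds). The fingers move at their own pace and stop on an object; "squeeze" is the grip in N (left out, the last holds). Time passes only in rows, so rows that do not move let the fingers close. It gives the time, the measured TCP pose, the force, the opening and the grip force at its end, in the units of the state.
- r.get_state(): the state, without advancing time (a new reading comes with each control period).
- r.read_camera(name): name is "scene" or "side" or "wrist"; returns the picture (400x640x3 uint8, blue, green, red); there is no depth.
- r.camera_info(name): a dict with "camera_matrix" (3x3 intrinsics, pixels), "R" (3x3) and "t" (3): a world point X has camera coordinates R X + t. Camera axes: x right, y down, z forward; pixel columns grow to the right and rows downward; lengths in m; the calibration is good to about 2 mm. The wrist camera is an equidistant fisheye: a pixel r from the principal point sees the ray r / f radians off the axis. A picture is of the moment at which its call begins: read the wrist's pose just before it. camera_info takes no time and is no camera call; for the wrist camera it gives the pose at the moment of the call.
- r.hand_in(): hands the job in; it is judged then, once.
Trained networks look in the newest picture that a camera, given by its name, has taken for a name from the list of things; names that differ only in an ending like _2 or _b are one class to them, and where a whole thing is asked for, a point or a joint stands for the part that bears it (a point fixed in the world has none). Each returns a list of dicts, best first, with "conf" (0 to 1); they miss things now and then, are a little off and sometimes report something else, mostly with a low value. They report only what shows in the picture. A call takes as long as a camera call. They do not tell look-alikes from the thing itself.
- r.recognise(camera, target): "point" ([row, column] in pixels, amid what is visible of it).
- r.mark_of(camera, target): "point" ([row, column] in pixels: a listed point, or the origin of a listed thing).
The state is a dict: "t": time; "joints": joint angles; "joint_vel": joint speeds; "joint_efforts": joint torques, N m; "ee_pos": TCP position; "eef_rot": TCP orientation; "ft_force": force on the tool from outside, world axes, zero at the start; "torque": the same for the moment, N m; "width": opening from 0.0 (shut) to 1.0 (fully open); "grip_force": force on a finger pad.
Only numpy, scipy, OpenCV 4.12 (cv2) and the standard library are available. Lean on these libraries where they do the work, as an engineer would, in place of code of your own. Each camera call takes 0.05 s, during which the arm holds its last target. There are 200 camera calls.

### The job

The slip test is finished: draw the blue strip out from under the steel sled, towards its overhanging end so that the gauge's hook holds the sled, without lifting, tipping or shifting the sled, and lay the strip flat in the yellow tray with its length along the tray's. Now that nothing tugs on the gauge any more, turn its red wing knob anticlockwise until the red peak pointer is fully back against its zero stop. Leave the sled standing on the bed on its hook, and leave the brass weight, the bottle and the caliper alone.

Things in the scene. Friction and masses are not known exactly. Their poses are not given: they have to be found in the camera images.
- tester: Slip tester, fixed: grey base with a steel bed on top, bed surface 40 mm above the table. Origin: at table height below the sled's place; x across the bed, y along it. The bed covers x -60..60, y -65..235 mm; past its end at y = -65 mm only the table lies below. The round gauge (112 mm across, dial up, rim 95 mm above the table) stands at y = 155 mm.
- hook (a point): Down-turned hook at the end of the gauge's thin rod (6 mm, 66 mm above the table), on the tester at y = 45 mm. It holds the sled's tow bar against a pull towards the tester's -y (under 1 mm of spring give), not towards +y or x.
- sled: Steel sled about 0.5 kg, loose: block 64 x 64 x 16 mm, a 20 mm black knob on top (36 mm above the underside), a tow bar at its +y end. Origin: centre of its underside, axes as the tester's. It starts resting on the strip, hooked to the gauge rod; with the strip gone it stands on the bed, 4 mm lower.
- strip: Blue coated metal strip 50 (x) x 150 (y) x 4 mm, 80 g, loose, lying on the bed under the sled, its underside 40 mm above the table. Origin: centre of its underside. At the start its axes are as the tester's, it reaches under the whole sled and its -y end overhangs the bed by 55 to 63 mm. It slides out along the tester's -y with about 4 to 9 N.
- strip_tab (a point): Point at mid-thickness on the strip's overhanging end, 17 mm from the end, 58 mm to -y of the strip's centre; the strip is 50 mm wide here with free space on both sides and below.
- tray: Shallow yellow tray, fixed: 150 (x) x 220 (y) mm outside, 22 mm high, walls and floor 4 mm. Origin: centre of its underside; the strip's place is with its length along the tray's y.
- peak_knob (a joint): Angle of the red peak pointer and its wing knob, rad, counted clockwise from above from the zero stop: 0 = against the stop (its end of travel), starts 1.5 to 4.0. It turns against light friction (0.02 N m) and stays where it is left.
- knob_wing (a point): Red wing knob on the gauge's axis: bar 44 mm long, 10 mm thick, 18 mm high; the point lies on the axis at the wing's mid-height, 107.5 mm above the table. z up, x along the wing towards the pointer's tip; turns with the knob. The wing's underside is 5 mm above the window.
- weight: Brass weight, 48 mm across, 70 mm high, bystander on the table. Origin: centre of its underside.
- bottle: White bottle, 52 mm across, 100 mm high, bystander on the table. Origin: centre of its underside.
- caliper: Steel caliper lying on the table, 170 mm long, jaws 45 mm, 9 mm high, bystander. Origin: middle of its beam, underside.
There are look-alikes about, which are no part of the job. What is meant by the strip is not white, and is the larger of those in its own colour. Leave any pink look-alike of the sled alone.

How it is judged:
On the way, in this order (a step that is already met when the one before it is completed fails the run):
1. the strip is drawn out and the sled stands on the bed in its place (y of strip in the frame of tester below -0.1 m and distance of sled from where it was at the start of the episode below 0.01 m and angle between sled's own z axis and vertical below 0.04 rad and z of sled in the frame of tester below 0.0415 m), for 0.2 s.
2. the strip lies flat in the tray, let go (x of strip in the frame of tray between -0.05 and 0.05 m and y of strip in the frame of tray between -0.045 and 0.045 m and z of strip in the frame of tray below 0.011 m and (angle between strip's own z axis and vertical below 0.06 rad or angle between strip's own z axis and vertical above 3.08 rad) and linear speed of strip below 0.02 m/s and contact force between the fingers and strip below 0.05 N), for 0.2 s.
3. the peak pointer is back at its zero stop (value of joint peak_knob below 0.07 rad), for 0.2 s.
At the end, for the whole second after the job is handed in: The strip lies flat and still in the tray; the sled stands still and upright on the bed within 10 mm of where it was (4 mm of which is the strip's thickness); the peak pointer is within 0.07 rad (4 degrees) of its zero stop (value of joint peak_knob below 0.07 rad and linear speed of each of sled, strip below 0.02 m/s and distance of sled from where it was at the start of the episode below 0.01 m and angle between sled's own z axis and vertical below 0.04 rad and z of sled in the frame of tester below 0.0415 m and x of strip in the frame of tray between -0.05 and 0.05 m and y of strip in the frame of tray between -0.045 and 0.045 m and z of strip in the frame of tray below 0.011 m and (angle between strip's own z axis and vertical below 0.06 rad or angle between strip's own z axis and vertical above 3.08 rad)); the robot touches nothing.
It fails at once if the sled is shifted by more than 15 mm (distance of sled from where it was at the start of the episode above 0.015 m).
It fails at once if the sled is lifted by more than 4 mm (z of sled in the frame of tester above 0.048 m).
It fails at once if the sled is tipped by more than 0.15 rad (angle between sled's own z axis and vertical above 0.15 rad).
It fails at once if the weight, the bottle or the caliper is moved by more than 20 mm (distance of any of weight, bottle, caliper from where it was at the start of the episode above 0.02 m).
It also fails if it takes over 64 s, if anything falls off the work surface, if the arm or the gripper's body presses on something with over 40 N, if the wrist force passes 120 N, or if a joint passes its speed limit or range.

## Working session

There is one attempt and no reset: what is moved stays moved. The work goes in short steps, Python scripts to look and compute and a tool call to move; the robot and the scene stay as the last step left them, time stands still between calls to the robot, and variables do not carry over. Pictures are saved under pics/ and viewed, at most 10 in all, crops included, and the job is handed in when it is done.

Besides the shell and the picture viewer there is one more tool, called after ">>>" as name(argument=value, ...), one argument or row to a line, values as JSON. carry_out: Moves the arm, as the interface text tells. Shift numbers are shares of 0.04 m and turn numbers shares of 0.08 rad, none past 1 either way. Its arguments: {"type":"object","properties":{"motion":{"type":"string"},"gripper":{"type":"number"},"squeeze":{"type":"number"}},"required":["motion"]}

```bash
mkdir -p pics; cat > h.py <<'E'
from rig import r
import numpy as np, cv2
def ray(cam,px,info=None):
    i=info or r.camera_info(cam);K=np.array(i["camera_matrix"]);R=np.array(i["R"]);t=np.array(i["t"])
    x=(px[1]-K[0,2])/K[0,0];y=(px[0]-K[1,2])/K[1,1]
    if cam=="wrist":
        th=np.hypot(x,y);s=np.sin(th)/th if th>1e-9 else 1;d=np.array([x*s,y*s,np.cos(th)])
    else: d=np.array([x,y,1.])
    d=R.T@d;return -R.T@t,d/np.linalg.norm(d)
def at_z(cam,px,z,info=None):
    o,d=ray(cam,px,info);return o+d*(z-o[2])/d[2]
def tri(rays):
    A=sum(np.eye(3)-np.outer(d,d) for o,d in rays);b=sum((np.eye(3)-np.outer(d,d))@o for o,d in rays)
    p=np.linalg.solve(A,b);return p,max(np.linalg.norm((np.eye(3)-np.outer(d,d))@(p-o)) for o,d in rays)
def proj(cam,X,info=None):
    i=info or r.camera_info(cam);K=np.array(i["camera_matrix"]);c=np.array(i["R"])@np.array(X)+np.array(i["t"])
    if cam=="wrist":
        q=np.hypot(c[0],c[1]);th=np.arctan2(q,c[2]);u=c[:2]/q*th
    else: u=c[:2]/c[2]
    return [K[1,1]*u[1]+K[1,2],K[0,0]*u[0]+K[0,2]]
E
python3 - <<'E'
from h import *
s=r.get_state();print(s["ee_pos"],s["eef_rot"],s["width"],s["t"])
for c in ["scene","side"]:
    cv2.imwrite(f"pics/{c}.png",r.read_camera(c))
    for n in ["hook","sled","strip","strip_tab","tray","knob_wing","tester","weight","bottle","caliper"]:
        print(c,n,[(np.round(d["point"]).astype(int).tolist(),round(d["conf"],2)) for d in r.mark_of(c,n)[:3]])
E
```

```text
[0.28538459 0.61127015 0.25546107] [ 2.16637956e-01  9.76251692e-01 -7.82743611e-04 -1.29418985e-04] 1.0016249663584522 0.0
scene hook [([179, 369], 0.88)]
scene sled [([247, 456], 0.83), ([179, 350], 0.72)]
scene strip [([182, 336], 0.91), ([241, 293], 0.64)]
scene strip_tab [([187, 317], 0.73), ([227, 310], 0.58), ([163, 303], 0.53)]
scene tray [([189, 217], 0.56)]
scene knob_wing [([164, 408], 0.6)]
scene tester [([193, 349], 0.91)]
scene weight [([229, 388], 0.57)]
scene bottle [([251, 352], 0.85)]
scene caliper [([149, 383], 0.73)]
side hook [([182, 297], 0.6), ([186, 335], 0.2)]
side sled [([158, 344], 0.84), ([196, 298], 0.67), ([202, 366], 0.59)]
side strip [([208, 304], 0.82), ([238, 363], 0.81), ([250, 282], 0.7)]
side strip_tab [([219, 307], 0.82), ([230, 346], 0.62), ([242, 270], 0.55)]
side tray [([309, 312], 0.77)]
side knob_wing [([149, 289], 0.4)]
side tester [([206, 302], 0.72)]
side weight [([185, 332], 0.52)]
side bottle [([204, 362], 0.92)]
side caliper [([191, 249], 0.68)]
```

View pics/scene.png

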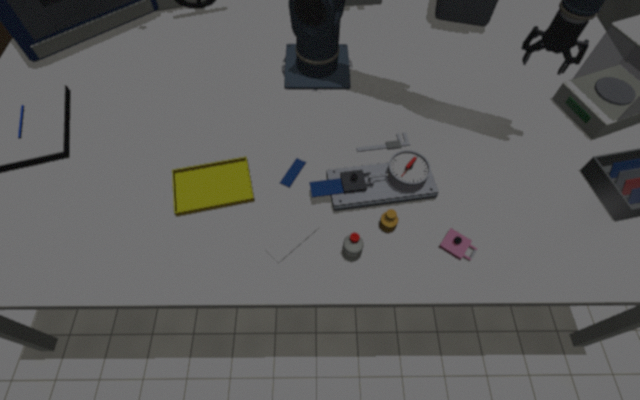

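View pics/side.png

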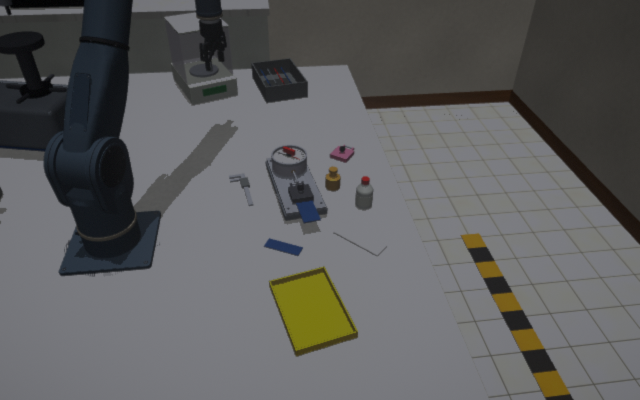

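```bash
python3 - <<'E'
from h import *
P=dict(hook=([179,369],[182,297]),sled=([179,350],[196,298]),strip=([182,336],[208,304]),tab=([187,317],[219,307]),tray=([189,217],[309,312]),knob=([164,408],[149,289]),tester=([193,349],[206,302]),weight=([229,388],[185,332]),bottle=([251,352],[204,362]),cal=([149,383],[191,249]))
for n,(a,b) in P.items():
    p,e=tri([ray("scene",a),ray("side",b)]);print(n,p.round(4),round(e,4))
for c in["scene","side"]:
    i=r.camera_info(c);print(c,-np.array(i["R"]).T@i["t"],i["camera_matrix"][0][0])
E
```

```text
hook [0.5272 0.1414 0.0572] 0.0009
sled [0.523  0.0879 0.0467] 0.0018
strip [0.5326 0.046  0.0378] 0.007
tab [ 0.5403 -0.0051  0.0329] 0.0013
tray [ 0.5206 -0.2972 -0.0082] 0.0015
knob [0.5134 0.2424 0.1121] 0.0026
tester [0.5378 0.0898 0.0022] 0.0022
weight [ 0.648   0.1941 -0.0058] 0.0046
bottle [ 0.7209  0.0866 -0.0015] 0.0015
cal [ 0.3748  0.2038 -0.0077] 0.0032
scene [ 1.14646877 -0.02200291  0.98113652] 398.211418497411
side [ 0.42654555 -1.10207813  0.96868241] 503.71763267595003
```

The strip meant is the larger blue one under the grey sled (scene 187,325; side 212,308). The loose blue one at (172,293) is smaller, the white one is at (243,293) and the pink sled look-alike is at (243,458). Next I move over it for a closer look.

>>> carry_out(
  motion="0.44 -0.91 0.15 -0.92;0.44 -0.91 0.15 -0.92;0.44 -0.91 0.15 -0.92;0.44 -0.91 0.15 -0.92;0.44 -0.91 0.15 -0.92;0.44 -0.91 0.15 -0.92;0.44 -0.91 0.15 -0.92;0.44 -0.91 0.15 -0.92;0.44 -0.91 0.15 -0.92;0.44 -0.91 0.15 -0.92",
  gripper=1,
)

```text
t: 2.1
ee_pos: [0.4621, 0.2461, 0.3168]
eef_rot: [0.555, 0.832, 0.0, 0.0]
ft_force: [1.4, 1.2, 0.0]
width: 0.997
grip_force: 0.0
```

>>> carry_out(
  motion="0.44 -0.91 0.15 -0.92;0.44 -0.91 0.15 -0.92;0.44 -0.91 0.15 -0.92;0.44 -0.91 0.15 -0.92;0 0 0 0;0 0 0 0",
)

```text
t: 2.7
ee_pos: [0.5322, 0.1012, 0.3404]
eef_rot: [0.67, 0.742, 0.0, 0.0]
ft_force: [-0.3, -0.0, -0.3]
width: 1.001
grip_force: 0.0
```

```bash
cat > look.py <<'E'
from h import *
import sys,pickle
s=r.get_state();print(s["t"],s["ee_pos"],s["eef_rot"])
i=r.camera_info("wrist");im=r.read_camera("wrist");k=sys.argv[1];cv2.imwrite(f"pics/{k}.png",im)
pickle.dump(i,open(k+".pkl","wb"))
print(i["camera_matrix"][0],-np.array(i["R"]).T@i["t"])
for n in sys.argv[2:]:
    z=dict(hook=.066,sled=.044,strip=.04,strip_tab=.042,knob_wing=.1075).get(n,0)
    for d in r.mark_of("wrist",n)[:3]: print(n,np.round(d["point"],1),round(d["conf"],2),at_z("wrist",d["point"],z,i).round(4))
E
python3 look.py w1 hook sled strip strip_tab tray knob_wing tester
```

```text
2.7 [0.53217763 0.10122313 0.34041618] [6.70216994e-01 7.42165180e-01 1.52901933e-04 5.43606238e-05]
[309.70691629   0.         326.48081474] [0.52456765 0.17500851 0.4574877 ]
hook [139.5 325.2] 0.85 [0.5271 0.1337 0.066 ]
sled [  8.3 451.5] 0.71 [0.6825 0.3435 0.044 ]
sled [163.6 325.1] 0.65 [0.5305 0.0987 0.044 ]
strip [195.5 331.1] 0.76 [0.5435 0.0535 0.04  ]
strip [261.2 277.2] 0.76 [ 0.4724 -0.0596  0.04  ]
strip [267.1 402.8] 0.64 [ 0.6685 -0.0515  0.04  ]
strip_tab [246.5 386.4] 0.94 [ 0.6349 -0.0168  0.042 ]
strip_tab [236.8 333. ] 0.86 [ 0.553  -0.0083  0.042 ]
strip_tab [248.  255.6] 0.86 [ 0.4386 -0.04    0.042 ]
knob_wing [ 42.2 319.3] 0.92 [0.509  0.248  0.1075]
```

View pics/w1.png

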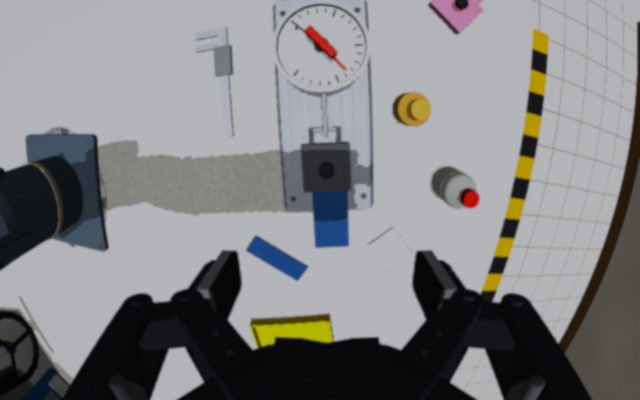

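>>> carry_out(
  motion="0.12 -0.8 -0.2 0.15;0.12 -0.8 -0.2 0.15;0.12 -0.8 -0.2 0.15;0.12 -0.8 -0.2 0.15;0.12 -0.8 -0.2 0.15;0 0 0 0;0 0 0 0",
)

```text
t: 3.8
ee_pos: [0.5558, -0.0584, 0.3001]
eef_rot: [0.648, 0.762, -0.0, -0.0]
ft_force: [0.5, 0.8, 0.2]
width: 1.003
grip_force: 0.0
```

```bash
python3 look.py w2 hook sled strip_tab knob_wing
cat > blue.py <<'E'
from h import *
import pickle
T={}
for k in ["w1","w2"]:
    im=cv2.imread(f"pics/{k}.png");i=pickle.load(open(k+".pkl","rb"))
    hsv=cv2.cvtColor(im,cv2.COLOR_BGR2HSV);m=cv2.inRange(hsv,(100,150,40),(125,255,255))
    cs=cv2.findContours(m,cv2.RETR_EXTERNAL,cv2.CHAIN_APPROX_NONE)[0]
    for c in cs:
        if cv2.contourArea(c)<200: continue
        pts=np.array([at_z("wrist",(p[0][1],p[0][0]),.044,i)[:2] for p in c],np.float32)
        rc=cv2.minAreaRect(pts*1000);print(k,cv2.boundingRect(c),np.round(rc[0],1),np.round(rc[1],1),round(rc[2],1))
        bx=cv2.boxPoints(rc);print(bx.round(1).tolist())
    # yellow
E
python3 blue.py
```

```text
3.8 [ 0.55584187 -0.05837721  0.3000735 ] [ 6.47566126e-01  7.62009207e-01 -1.51855477e-04 -2.40457832e-04]
[309.70691629   0.         326.48081474] [0.54387191 0.0148456  0.41716037]
sled [ 39.3 329. ] 0.63 [0.533 0.097 0.044]
strip_tab [148.4 240.7] 0.97 [ 0.4458 -0.0509  0.042 ]
strip_tab [122.5 330.4] 0.96 [ 0.5512 -0.0031  0.042 ]
strip_tab [152.1 392.2] 0.89 [ 0.6326 -0.0255  0.042 ]
w1 (248, 237, 58, 42) [471.9 -52.3] [27.5 90. ] 62.3
[[425.6000061035156, -43.599998474121094], [505.29998779296875, -85.4000015258789], [518.0999755859375, -61.0], [438.3999938964844, -19.299999237060547]]
w1 (313, 191, 35, 55) [546.2  19.6] [46.3 82.8] 8.3
[[517.2000122070312, 57.20000076293945], [529.2000122070312, -24.700000762939453], [575.0999755859375, -18.0], [563.0999755859375, 63.900001525878906]]
w2 (227, 136, 69, 58) [474.1 -66.7] [27.7 89.1] 62.2
[[428.29998779296875, -58.099998474121094], [507.1000061035156, -99.80000305175781], [520.0, -75.30000305175781], [441.20001220703125, -33.70000076293945]]
w2 (310, 65, 40, 74) [546.   21.9] [46.5 88.5] 9.1
[[516.0999755859375, 61.900001525878906], [530.0, -25.399999618530273], [575.9000244140625, -18.100000381469727], [562.0, 69.19999694824219]]
```

View pics/w2.png

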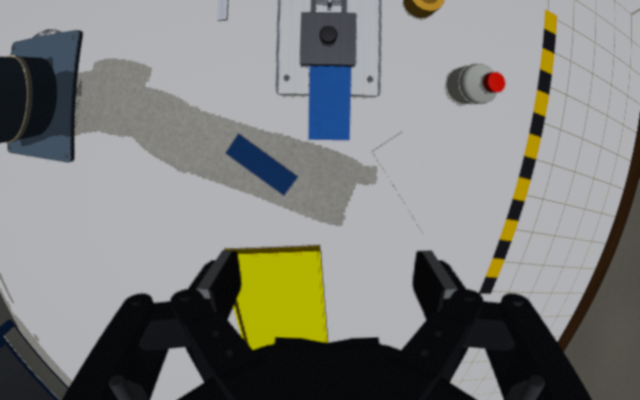

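```bash
python3 - <<'E'
from h import *
im=cv2.imread("pics/w2.png");cv2.imwrite("pics/crop.png",cv2.resize(im[0:220,200:420],None,fx=2.7,fy=2.7,interpolation=cv2.INTER_CUBIC))
print("tab reproj",proj("scene",(.550,-.005,.042)),proj("side",(.550,-.005,.042)))
for k in ["scene","side"]:
    im=cv2.imread(f"pics/{k}.png");m=cv2.inRange(cv2.cvtColor(im,cv2.COLOR_BGR2HSV),(22,150,60),(38,255,255))
    c=max(cv2.findContours(m,cv2.RETR_EXTERNAL,cv2.CHAIN_APPROX_NONE)[0],key=cv2.contourArea)
    for z in (0.0,.022):
        pts=np.array([at_z(k,(p[0][1],p[0][0]),z)[:2] for p in c],np.float32)*1000
        rc=cv2.minAreaRect(pts);print(k,z,np.round(rc[0],1),np.round(rc[1],1),round(rc[2],1))
E
```

```text
tab reproj [np.float64(188.56886270365), np.float64(316.8706863560947)] [np.float64(216.00359723897537), np.float64(310.0020466656074)]
scene 0.0 [ 507.4 -311.1] [151.8 219.6] 12.6
scene 0.022 [ 521.8 -304.6] [148.4 214.7] 12.6
side 0.0 [ 520.2 -297.9] [152.9 233.4] 13.0
side 0.022 [ 518.1 -316.1] [149.4 228.1] 13.0
```

View pics/crop.png

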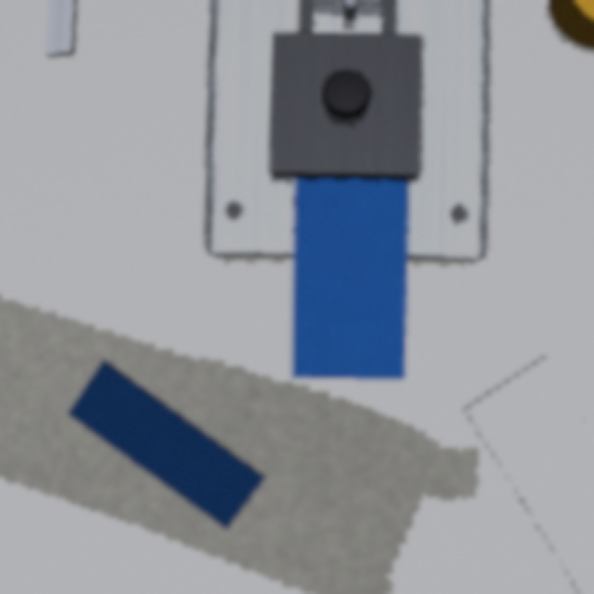

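The crop confirms it: the large blue strip lies under the grey hooked sled, and the small dark-blue one lies loose on the table. Descending to the tab.

>>> carry_out(
  motion="-0.08 0.67 -0.9 -0.15;-0.08 0.67 -0.9 0;0 0 -0.9 0;0 0 -0.9 0;0 0 -0.9 0;0 0 -0.9 0;0 0 -0.5 0;0 0 -0.5 0;0 0 0 0",
  gripper=1,
)

```text
t: 4.95
ee_pos: [0.5483, -0.0035, 0.0423]
eef_rot: [0.651, 0.759, -0.001, -0.001]
ft_force: [0.2, -0.1, -0.0]
width: 0.999
grip_force: 0.0
```

```bash
python3 look.py w3 strip_tab
```

```text
4.95 [ 0.54830296 -0.0035017   0.04227578] [ 0.65106971  0.75901563 -0.00116623 -0.00146242]
[309.70691629   0.         326.48081474] [0.53739198 0.0697956  0.15938202]
strip_tab [282.2 147.6] 0.81 [ 0.459  -0.0238  0.042 ]
strip_tab [294.7 466.4] 0.74 [ 0.618  -0.0038  0.042 ]
strip_tab [288.5 330.9] 0.59 [ 0.5508 -0.0069  0.042 ]
```

View pics/w3.png

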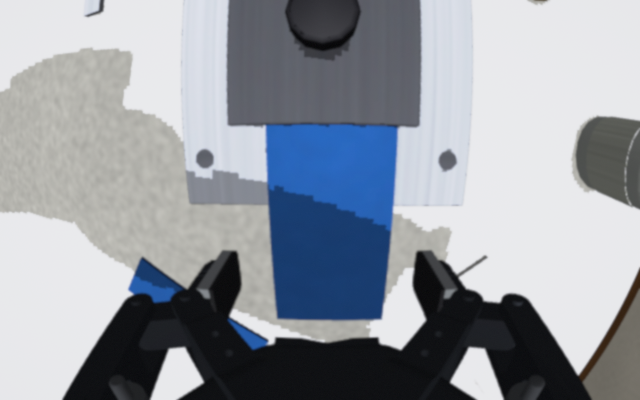

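>>> carry_out(
  motion="0.05 0 0 0;0 0 0 0;0 0 0 0;0 0 0 0;0 0 0 0;0 0 0 0;0 0 0 0;0 0 0 0",
  gripper=-1,
  squeeze=60,
)

```text
t: 5.85
ee_pos: [0.5522, -0.0043, 0.0455]
eef_rot: [0.652, 0.759, 0.001, 0.001]
ft_force: [-1.3, 0.3, 8.7]
width: 0.566
grip_force: 60.2
```

>>> carry_out(
  motion="0 0 0.05 0;0 0 0 0;0 0 0 0",
)

```text
t: 6.15
ee_pos: [0.5518, -0.0043, 0.0465]
eef_rot: [0.652, 0.759, 0.0, 0.0]
ft_force: [0.9, 1.0, -2.2]
width: 0.564
grip_force: 61.9
```

```bash
python3 look.py w4 sled hook; python3 -c "
from h import *
s=r.get_state();print(s['ee_pos'],s['ft_force'],s['torque'])"
```

```text
6.15 [ 0.55183371 -0.00426943  0.04646972] [6.51561690e-01 7.58595573e-01 2.60486526e-04 2.29197071e-04]
[309.70691629   0.         326.48081474] [0.54049501 0.06903911 0.16351678]
sled [ 33.7 315.3] 0.57 [0.532  0.0969 0.044 ]
[ 0.55174513 -0.00431605  0.04626216] [ 2.14012985  0.32133418 -1.47811468] [ 0.09269815 -0.37746235 -0.17450433]
```

View pics/w4.png

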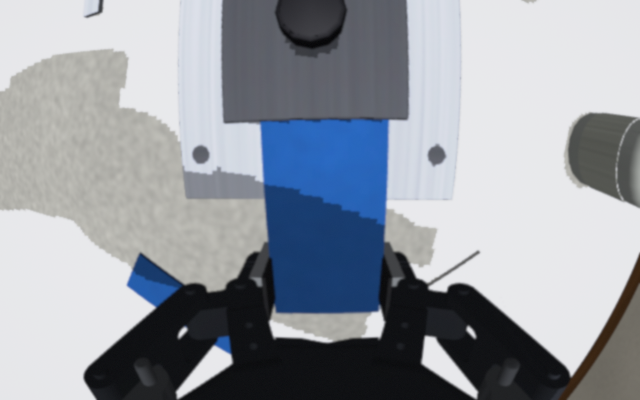

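>>> carry_out(
  motion="0.03 -0.2 0 0;0.03 -0.2 0 0;0.03 -0.2 0 0;0.03 -0.2 0 0;0.03 -0.2 0 0",
)

```text
t: 6.8
ee_pos: [0.5571, -0.0439, 0.0461]
eef_rot: [0.651, 0.759, 0.0, -0.001]
ft_force: [0.3, 4.1, -1.4]
width: 0.567
grip_force: 62.0
```

```bash
python3 look.py w5 sled hook
```

```text
6.8 [ 0.55714116 -0.0439316   0.04606771] [ 6.51111243e-01  7.58981888e-01  8.41360763e-06 -8.01932658e-04]
[309.70691629   0.         326.48081474] [0.54594097 0.02925136 0.1632219 ]
```

>>> carry_out(
  motion="0.03 -0.2 0 0;0.03 -0.2 0 0;0.03 -0.2 0 0;0.03 -0.2 0 0;0.03 -0.2 0 0;0.04 -0.25 0 0;0.04 -0.25 0 0;0.04 -0.25 0 0;0.04 -0.25 0 0;0 0 0 0",
)

```text
t: 7.95
ee_pos: [0.5701, -0.1266, 0.0464]
eef_rot: [0.652, 0.758, -0.0, 0.001]
ft_force: [-0.6, -0.4, -1.2]
width: 0.564
grip_force: 62.0
```

```bash
python3 - <<'E'
from h import *
a=cv2.imread("pics/scene.png");b=r.read_camera("scene");c=cv2.imread("pics/side.png");d=r.read_camera("side")
cr=lambda x,y0,x0:cv2.resize(x[y0:y0+90,x0:x0+130],None,fx=3,fy=3,interpolation=cv2.INTER_CUBIC)
cv2.imwrite("pics/cmp.png",np.vstack([np.hstack([cr(a,140,310),cr(b,140,310)]),np.hstack([cr(c,140,240),cr(d,140,240)])]))
E
```

```text
(no output)
```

View pics/cmp.png

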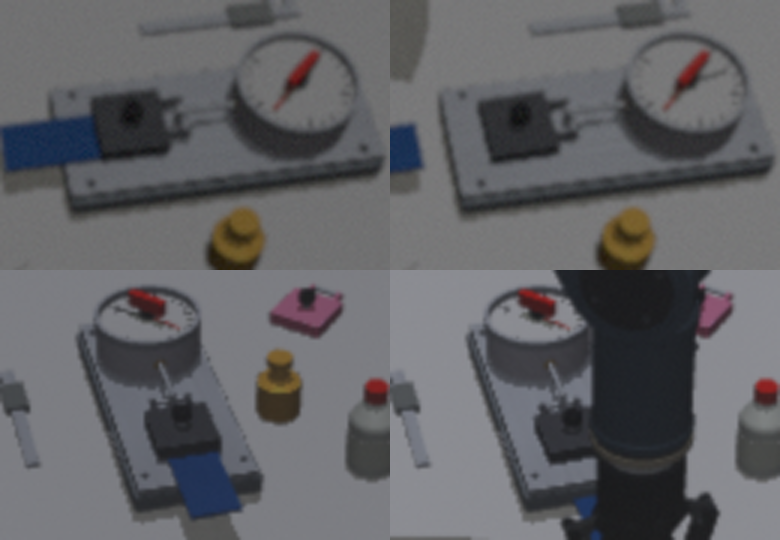

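The scene view shows the sled in place on the bed and the strip clear of it. Carrying the strip to the tray.

>>> carry_out(
  motion="0 0 0.5 0;0 0 0.9 0;-0.125 -0.74 0.4 0.11;-0.125 -0.74 0 0.11;-0.125 -0.74 0 0.11;-0.125 -0.74 0 0.11;-0.125 -0.74 0 0.11;-0.125 -0.74 0 0.11;-0.125 -0.74 0 0.11;-0.125 -0.74 0 0.11",
)

```text
t: 9.05
ee_pos: [0.53, -0.3613, 0.1182]
eef_rot: [0.624, 0.782, 0.0, -0.0]
ft_force: [-0.5, 0.2, -0.6]
width: 0.565
grip_force: 62.1
```

>>> carry_out(
  motion="0 0 0 0;0 0 0 0",
)

```text
t: 9.25
ee_pos: [0.5297, -0.361, 0.118]
eef_rot: [0.625, 0.781, 0.0, -0.0]
ft_force: [0.0, 0.5, -1.0]
width: 0.565
grip_force: 62.1
```

```bash
cat > tr.py <<'E'
from h import *
s=r.get_state();print(s["t"],s["ee_pos"])
for k in ["scene","side"]:
    im=r.read_camera(k);h=cv2.cvtColor(im,cv2.COLOR_BGR2HSV);cv2.imwrite(f"pics/tr_{k}_{s['t']:.1f}.png",im)
i=r.camera_info("wrist");im=r.read_camera("wrist");cv2.imwrite(f"pics/tr_w_{s['t']:.1f}.png",im)
h=cv2.cvtColor(im,cv2.COLOR_BGR2HSV)
for nm,lo,hi,zs in[("yellow",(22,150,60),(38,255,255),(.004,.022)),("blue",(100,150,40),(125,255,255),(.008,s["ee_pos"][2]-.003))]:
    for c in cv2.findContours(cv2.inRange(h,lo,hi),cv2.RETR_EXTERNAL,cv2.CHAIN_APPROX_NONE)[0]:
        if cv2.contourArea(c)<400: continue
        for z in zs:
            p=np.array([at_z("wrist",(q[0][1],q[0][0]),z,i)[:2] for q in c],np.float32)*1000
            rc=cv2.minAreaRect(p);print(nm,cv2.boundingRect(c),round(z,3),np.round(rc[0],1),np.round(rc[1],1),round(rc[2],1))
            print("  ",cv2.boxPoints(rc).round(0).tolist())
E
python3 tr.py
```

```text
9.25 [ 0.52971392 -0.3610196   0.11802922]
yellow (385, 0, 46, 274) 0.004 [ 581.5 -297.6] [ 33.7 228.4] 13.7
   [[538.0, -191.0], [592.0, -413.0], [625.0, -405.0], [571.0, -183.0]]
yellow (385, 0, 46, 274) 0.022 [ 576.3 -296.8] [ 31.1 210.6] 13.7
   [[536.0, -198.0], [586.0, -403.0], [616.0, -395.0], [567.0, -191.0]]
yellow (220, 0, 47, 274) 0.004 [ 455.7 -325.8] [ 31.5 228.8] 13.1
   [[414.0, -218.0], [466.0, -441.0], [497.0, -434.0], [445.0, -211.0]]
yellow (220, 0, 47, 274) 0.022 [ 460.2 -322.8] [ 29.1 211. ] 13.1
   [[422.0, -223.0], [470.0, -429.0], [498.0, -422.0], [451.0, -217.0]]
blue (260, 0, 127, 312) 0.008 [ 522.8 -331.8] [ 95.5 261. ] 13.7
   [[446.0, -216.0], [507.0, -470.0], [600.0, -447.0], [538.0, -194.0]]
blue (260, 0, 127, 312) 0.115 [ 518.7 -310.8] [ 50.5 138. ] 13.7
   [[478.0, -250.0], [510.0, -384.0], [560.0, -372.0], [527.0, -238.0]]
```

>>> carry_out(
  motion="0 0 -0.9 0;0 0 -0.8 0;0 0 -0.3 0;0 0 -0.15 0;0 0 0 0;0 0 0 0",
)

```text
t: 10.0
ee_pos: [0.5307, -0.3615, 0.0335]
eef_rot: [0.624, 0.781, 0.0, 0.001]
ft_force: [0.2, 0.1, -0.9]
width: 0.565
grip_force: 62.0
```

>>> carry_out(
  motion="0 0 -0.06 0;0 0 -0.06 0;0 0 0 0;0 0 0 0",
)

```text
t: 10.4
ee_pos: [0.53, -0.3612, 0.0276]
eef_rot: [0.624, 0.781, 0.0, 0.0]
ft_force: [0.4, -0.7, -0.8]
width: 0.564
grip_force: 62.1
```

>>> carry_out(
  motion="0 0 0 0;0 0 0 0;0 0 0 0;0 0 0 0;0 0 0 0;0 0 0 0",
  gripper=0.9,
)

```text
t: 11.0
ee_pos: [0.5299, -0.3612, 0.0275]
eef_rot: [0.624, 0.781, -0.0, 0.0]
ft_force: [-0.5, 0.7, 0.7]
width: 0.953
grip_force: 0.0
```

>>> carry_out(
  motion="0 0 0.3 0;0 0 0.8 0;0 0 0.9 0;0 0 0.9 0;0 0 0.9 0;0 -0.5 0.9 0;0 -0.5 0.9 0;0 0 0 0;0 0 0 0",
)

```text
t: 11.9
ee_pos: [0.5298, -0.4017, 0.2529]
eef_rot: [0.625, 0.781, 0.0, 0.001]
ft_force: [0.2, -0.5, -0.1]
width: 0.953
grip_force: 0.0
```

```bash
python3 tr.py; ls pics
```

```text
11.9 [ 0.52977255 -0.40170562  0.25293356]
yellow (268, 0, 133, 186) 0.004 [ 517.4 -305.2] [155.3 228.7] 12.9
   [[416.0, -211.0], [467.0, -434.0], [619.0, -399.0], [568.0, -176.0]]
yellow (268, 0, 133, 186) 0.022 [ 517.2 -306.3] [147.7 217.4] 12.9
   [[421.0, -217.0], [469.0, -429.0], [613.0, -396.0], [565.0, -184.0]]
blue (313, 30, 42, 124) 0.008 [ 516.7 -307.3] [ 46.8 145.6] 13.3
   [[477.0, -242.0], [511.0, -384.0], [556.0, -373.0], [523.0, -231.0]]
blue (313, 30, 42, 124) 0.25 [ 514.4 -321.1] [15.3 47.7] 13.3
   [[501.0, -300.0], [512.0, -346.0], [527.0, -343.0], [516.0, -296.0]]
cmp.png
crop.png
scene.png
side.png
tr_scene_11.9.png
tr_scene_9.2.png
tr_side_11.9.png
tr_side_9.2.png
tr_w_11.9.png
tr_w_9.2.png
w1.png
w2.png
w3.png
w4.png
w5.png
```

The strip lies flat in the tray: wrist centre (517,-307) mm against tray centre (517,-306), yaw 13.3° against 12.9°, and the full 46.8x145.6 mm is visible. Now to the knob.

>>> carry_out(
  motion="-0.02 0.98 0.14 0;-0.02 0.98 0.14 0;-0.02 0.98 0.14 0;-0.02 0.98 0.14 0;-0.02 0.98 0.14 0;-0.02 0.98 0.14 0;-0.02 0.98 0.14 0;-0.02 0.98 0.14 0;-0.02 0.98 0.14 0;-0.02 0.98 0.14 0",
  gripper=1,
)

```text
t: 13.05
ee_pos: [0.521, -0.0069, 0.3069]
eef_rot: [0.624, 0.781, -0.001, -0.001]
ft_force: [1.0, -0.6, -0.2]
width: 0.998
grip_force: 0.0
```

>>> carry_out(
  motion="-0.02 0.98 0.14 0;-0.02 0.98 0.14 0;-0.02 0.98 0.14 0;-0.02 0.98 0.14 0;0 0 0 0;0 0 0 0",
)

```text
t: 13.65
ee_pos: [0.5179, 0.1488, 0.3289]
eef_rot: [0.623, 0.782, -0.001, -0.0]
ft_force: [0.4, -0.4, -0.1]
width: 1.004
grip_force: 0.0
```

```bash
python3 look.py k1 knob_wing hook sled; cat > red.py <<'E'
from h import *
import sys,pickle
k=sys.argv[1];im=cv2.imread(f"pics/{k}.png");i=pickle.load(open(k+".pkl","rb"))
h=cv2.cvtColor(im,cv2.COLOR_BGR2HSV);m=cv2.inRange(h,(0,130,60),(8,255,255))|cv2.inRange(h,(172,130,60),(180,255,255))
for c in cv2.findContours(m,cv2.RETR_EXTERNAL,cv2.CHAIN_APPROX_NONE)[0]:
    if cv2.contourArea(c)<60: continue
    print(cv2.boundingRect(c),cv2.contourArea(c))
    z=.1165;p=np.array([at_z("wrist",(q[0][1],q[0][0]),z,i)[:2] for q in c],np.float32)*1000
    rc=cv2.minAreaRect(p);print(np.round(rc[0],1),np.round(rc[1],1),round(rc[2],1),cv2.boxPoints(rc).round(0).tolist())
o=at_z("wrist",[float(x) for x in sys.argv[2:4]],.1,i) if len(sys.argv)>3 else None
pt=proj("wrist",(.509,.248,.1),i);y,x=map(int,pt);print(y,x)
y0=max(0,y-75);x0=max(0,x-90);cv2.imwrite(f"pics/{k}c.png",cv2.resize(im[y0:y0+150,x0:x0+180],None,fx=4,fy=4,interpolation=cv2.INTER_CUBIC));print("crop",y0,x0)
E
python3 red.py k1
```

```text
13.65 [0.51793349 0.14882842 0.32892423] [ 6.23224842e-01  7.82042074e-01 -8.61006814e-04 -4.98105624e-04]
[309.70691629   0.         326.48081474] [0.50149729 0.22123186 0.44596433]
knob_wing [ 81.5 337.3] 0.69 [0.5058 0.2507 0.1075]
hook [178.3 334.9] 0.9 [0.531  0.1364 0.066 ]
sled [ 56.8 477.6] 0.88 [0.6849 0.3467 0.044 ]
sled [205.7 328.8] 0.76 [0.5334 0.0922 0.044 ]
(456, 243, 17, 18) 193.5
[709.5  93.3] [20.1 27.7] 62.5 [[693.0, 91.0], [717.0, 78.0], [726.0, 96.0], [702.0, 109.0]]
(327, 67, 35, 47) 332.5
[516.4 242.8] [11.4 57.7] 51.1 [[490.0, 256.0], [535.0, 220.0], [542.0, 229.0], [497.0, 265.0]]
85 339
crop 10 249
```

View pics/k1c.png

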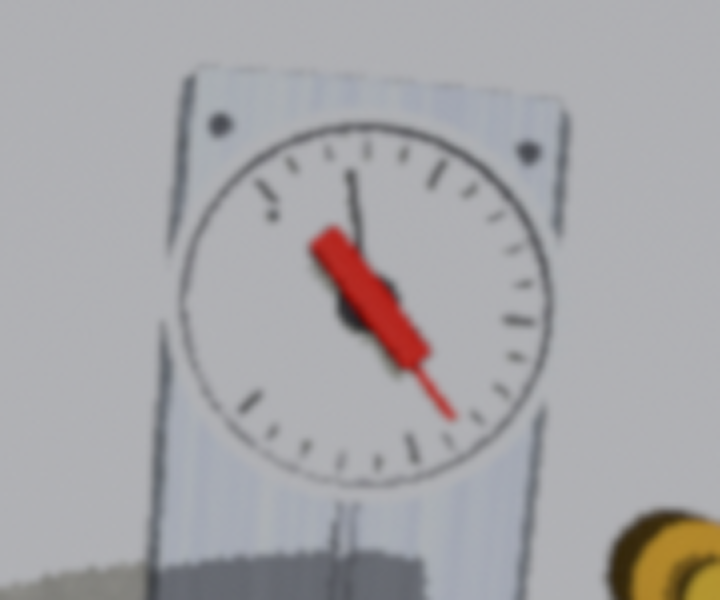

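Crop k1c: the zero stop pin is at (213,272), the wing centre at (298,370) and the red tip at (415,452). That puts the pointer about 187° clockwise of the stop. I'll turn it in two bites.

```bash
python3 - <<'E'
from h import *
import pickle
i=pickle.load(open("k1.pkl","rb"));j=pickle.load(open("w1.pkl","rb"))
print("dial",at_z("wrist",(10+305/4,249+367/4),.095,i))
print("wing",at_z("wrist",(10+298/4,249+370/4),.1165,i))
im=cv2.imread("pics/w1.png");h=cv2.cvtColor(im,cv2.COLOR_BGR2HSV);m=cv2.inRange(h,(0,130,60),(8,255,255))|cv2.inRange(h,(172,130,60),(180,255,255))
c=[c for c in cv2.findContours(m,1,1)[0] if cv2.contourArea(c)>60]
print([cv2.boundingRect(x) for x in c])
# tail end of the wing in both views
ta=(10+238/4,249+327/4)
for x in c:
    b=cv2.boundingRect(x)
    if b[1]<100:
        q=x[:,0,:].astype(float);s=q@np.array([.66,.75]);e=q[s<s.min()+2].mean(0);print("tail w1",e)
        print("tail tri",tri([ray("wrist",ta,i),ray("wrist",(e[1],e[0]),j)]))
s=r.get_state();print(s["joints"])
E
```

```text
dial [0.51090821 0.24739683 0.095     ]
wing [0.5106695  0.24780129 0.1165    ]
[(461, 190, 18, 18), (305, 27, 40, 42)]
tail w1 [307.625  28.375]
tail tri (array([0.49583515, 0.26022246, 0.12051543]), np.float64(0.0004181188306686209))
[-0.5071644   0.31654548  0.20134866  1.68543557 -0.06785252  1.14742076
 -0.0674764 ]
```

>>> carry_out(
  motion="-0.02 0.27 -0.41 0.93;-0.02 0.27 -0.41 0.93;-0.02 0.27 -0.41 0.93;-0.02 0.27 -0.41 0.93;-0.02 0.27 -0.41 0.93;-0.02 0.27 -0.41 0.93;-0.02 0.27 -0.41 0.93;-0.02 0.27 -0.41 0.93;-0.02 0.27 -0.41 0.93;0 0 0 0",
  gripper=0,
  squeeze=25,
)

```text
t: 14.85
ee_pos: [0.5105, 0.2448, 0.1803]
eef_rot: [0.332, 0.943, -0.001, -0.001]
ft_force: [-0.3, -0.3, -0.3]
width: 0.506
grip_force: 0.0
```

```bash
python3 - <<'E'
from h import *
s=r.get_state();print(s["ee_pos"],s["eef_rot"],s["width"]);q=s["eef_rot"];print(np.degrees(2*np.arctan2(q[1],q[0]))-90)
E
```

```text
[0.51046959 0.24482711 0.18031986] [ 0.33230585  0.94316999 -0.00108241 -0.00141992] 0.5058772986604526
51.18235296188462
```

>>> carry_out(
  motion="0.01 0.07 -0.6 0;0 0 -0.5 0;0 0 -0.25 0;0 0 0 0;0 0 0 0",
)

```text
t: 15.35
ee_pos: [0.5125, 0.2472, 0.1291]
eef_rot: [0.334, 0.943, 0.0, 0.0]
ft_force: [-0.0, 0.0, 0.6]
width: 0.5
grip_force: 0.0
```

>>> carry_out(
  motion="0 0 0 0;0 0 0 0;0 0 0 0;0 0 0 0;0 0 0 0;0 0 0 0",
  gripper=-1,
)

```text
t: 15.95
ee_pos: [0.5122, 0.2474, 0.1292]
eef_rot: [0.333, 0.943, 0.0, 0.0]
ft_force: [-1.1, -1.4, 5.5]
width: 0.111
grip_force: 27.9
```

>>> carry_out(
  motion="0 0 0 0.8;0 0 0 1;0 0 0 1;0 0 0 1;0 0 0 1;0 0 0 1;0 0 0 1;0 0 0 1;0 0 0 1;0 0 0 1",
)

```text
t: 16.95
ee_pos: [0.5126, 0.2487, 0.1293]
eef_rot: [-0.054, 0.999, 0.001, 0.001]
ft_force: [0.0, 2.6, 2.1]
width: 0.107
grip_force: 27.5
```

>>> carry_out(
  motion="0 0 0 1;0 0 0 1;0 0 0 1;0 0 0 1;0 0 0 1;0 0 0 1;0 0 0 1;0 0 0 1;0 0 0 1;0 0 0 1",
)

```text
t: 17.95
ee_pos: [0.5119, 0.2499, 0.1293]
eef_rot: [-0.439, 0.898, 0.001, 0.001]
ft_force: [-1.6, 6.0, 1.7]
width: 0.106
grip_force: 27.4
```

```bash
cat > st.py <<'E'
from h import *
s=r.get_state();q=s["eef_rot"];print(s["t"],s["ee_pos"],np.degrees(2*np.arctan2(q[1],q[0]))-90,s["joints"][6],s["torque"],s["ft_force"],s["width"])
E
python3 st.py
```

```text
17.95 [0.51193386 0.24991877 0.1292714 ] 142.09568937576552 1.5861447571568486 [ 1.22773565  0.5815561  -0.04248313] [-1.63569118  5.97493099  1.71431854] 0.10565196576085854
```

>>> carry_out(
  motion="0 0 0 0;0 0 0 0;0 0 0 0;0 0 0.5 0;0 0 0.5 -1;0 0 0 -1;0 0 0 -1;0 0 0 -1;0 0 0 -1;0 0 0 -1",
  gripper=0,
)

```text
t: 18.95
ee_pos: [0.512, 0.2474, 0.1684]
eef_rot: [-0.208, 0.978, -0.0, 0.0]
ft_force: [-0.2, 0.9, -0.9]
width: 0.499
grip_force: 0.0
```

>>> carry_out(
  motion="0 0 0 -1;0 0 0 -1;0 0 0 -1;0 0 0 -1;0 0 0 -1;0 0 0 -1;0 0 0 -1;0 0 0 -1;0 0 0 -1;0 0 0 -1",
)

```text
t: 19.95
ee_pos: [0.512, 0.2474, 0.1684]
eef_rot: [0.189, 0.982, -0.0, 0.0]
ft_force: [-0.6, 0.6, 0.3]
width: 0.498
grip_force: 0.0
```

>>> carry_out(
  motion="0 0 0 -1;0 0 0 -1;0 0 0 -1;0 0 0 -1;0 0 0 -1;0 0 0 -1;0 0 0 -1;0 0 0 -1;0 0 0 -1;0 0 0 -1",
)

```text
t: 20.95
ee_pos: [0.5119, 0.2475, 0.1684]
eef_rot: [0.556, 0.831, -0.0, 0.0]
ft_force: [-0.1, -0.4, -0.4]
width: 0.501
grip_force: 0.0
```

>>> carry_out(
  motion="0 0 0 -1;0 0 0 -1;0 0 0 -1;0 0 0 -1;0 0 0 -1;0 0 0 -1;0 0 0 -1;0 0 0 -1;0 0 0 -1;0 0 0 -1",
)

```text
t: 21.95
ee_pos: [0.5119, 0.2475, 0.1684]
eef_rot: [0.836, 0.549, 0.0, 0.0]
ft_force: [-0.4, 0.8, 0.8]
width: 0.499
grip_force: 0.0
```

>>> carry_out(
  motion="0 0 0 -1;0 0 0 -1;0 0 0 -1;0 0 0 -0.3;0 0 0 0;0 0 0 0",
)

```text
t: 22.55
ee_pos: [0.5119, 0.2476, 0.1683]
eef_rot: [0.9, 0.437, 0.0, 0.0]
ft_force: [0.7, -0.8, 0.2]
width: 0.498
grip_force: 0.0
```

```bash
python3 st.py
```

```text
22.55 [0.51192798 0.24764232 0.16833324] -38.210953366573285 -0.9040520480636032 [ 0.01640648 -0.03368695  0.02148057] [ 0.71841983 -0.84207613  0.16903243] 0.4983540676216568
```

>>> carry_out(
  motion="0 0.05 -0.5 0;0 0 -0.45 0;0 0 0 0;0 0 0 0",
)

```text
t: 22.95
ee_pos: [0.512, 0.2494, 0.1305]
eef_rot: [0.9, 0.436, -0.0, 0.0]
ft_force: [0.5, -0.5, 0.4]
width: 0.498
grip_force: 0.0
```

>>> carry_out(
  motion="0 0 0 0;0 0 0 0;0 0 0 0;0 0 0 0;0 0 0 0;0 0 0 0",
  gripper=-1,
)

```text
t: 23.55
ee_pos: [0.512, 0.2501, 0.1312]
eef_rot: [0.9, 0.436, 0.001, -0.0]
ft_force: [-2.4, 1.7, 5.8]
width: 0.105
grip_force: 28.9
```

>>> carry_out(
  motion="0 0 0 0.8;0 0 0 1;0 0 0 1;0 0 0 1;0 0 0 1;0 0 0 1;0 0 0 1;0 0 0 1;0 0 0 1;0 0 0 1",
)

```text
t: 24.55
ee_pos: [0.5107, 0.2505, 0.1312]
eef_rot: [0.663, 0.748, -0.0, -0.001]
ft_force: [-6.0, 2.2, 8.0]
width: 0.106
grip_force: 29.3
```

>>> carry_out(
  motion="0 0 0 1;0 0 0 1;0 0 0 1;0 0 0 1;0 0 0 1;0 0 0 1;0 0 0 1;0 0 0 1",
)

```text
t: 25.35
ee_pos: [0.5097, 0.2501, 0.1312]
eef_rot: [0.394, 0.919, -0.001, -0.001]
ft_force: [-11.1, -0.9, 11.8]
width: 0.105
grip_force: 29.7
```

```bash
python3 st.py
```

```text
25.35 [0.50973507 0.25011537 0.13115488] 43.54415590029694 0.1941564617834022 [ 0.09612773  2.31672531 -0.00529491] [-11.07902275  -0.89047341  11.82502458] 0.10453289706626584
```

>>> carry_out(
  motion="-0.05 0 0.03 0.7;0 0 0 0.7;0 0 0 0.7;0 0 0 0",
)

```text
t: 25.75
ee_pos: [0.5092, 0.2498, 0.1313]
eef_rot: [0.317, 0.948, -0.0, -0.001]
ft_force: [-2.3, 1.8, -4.0]
width: 0.109
grip_force: 27.7
```

```bash
python3 st.py
```

```text
25.75 [0.50916595 0.24981342 0.13130754] 52.996520288358795 0.31948671254948874 [0.47471895 0.58033926 0.03478989] [-2.33021247  1.79598694 -4.00659098] 0.10930394180045806
```

>>> carry_out(
  motion="0 0 0 0.5;0 0 0 0.5;0 0 0 0",
)

```text
t: 26.05
ee_pos: [0.5092, 0.2498, 0.1314]
eef_rot: [0.281, 0.96, -0.0, -0.001]
ft_force: [-3.6, 1.3, -3.9]
width: 0.106
grip_force: 41.2
```

```bash
python3 st.py
```

```text
26.05 [0.50921043 0.24975813 0.13135568] 57.39059715896349 0.3789241997120121 [ 0.63446542  0.86077829 -0.85338266] [-3.64954529  1.34566776 -3.85132522] 0.10597028375628284
```

>>> carry_out(
  motion="0 0 0 0.5;0 0 0 0.5;0 0 0 0",
)

```text
t: 26.35
ee_pos: [0.5092, 0.2497, 0.1314]
eef_rot: [0.243, 0.97, -0.0, -0.001]
ft_force: [-4.9, 3.1, -2.0]
width: 0.106
grip_force: 67.2
```

```bash
python3 st.py
```

```text
26.35 [0.50924964 0.24974272 0.1314423 ] 61.89690197607786 0.43988579027556485 [ 0.63656651  0.98897601 -1.56007908] [-4.86990285  3.1308707  -2.04057026] 0.10584115424574408
```

>>> carry_out(
  motion="0 0 0 0;0 0 0 0;0 0 0 0;0 0 0 0;0 0 0.5 0;0 0 1 0;0 0 1 0;0 -0.9 1 -0.9;0 -0.9 1 -0.9;0 -0.9 0.9 -0.9",
  gripper=0,
)

```text
t: 27.35
ee_pos: [0.5097, 0.1464, 0.3431]
eef_rot: [0.345, 0.938, 0.0, 0.0]
ft_force: [0.9, -0.8, 0.1]
width: 0.501
grip_force: 0.0
```

>>> carry_out(
  motion="0 0 0 0;0 0 0 0",
)

```text
t: 27.55
ee_pos: [0.5103, 0.1469, 0.3421]
eef_rot: [0.345, 0.939, 0.001, 0.001]
ft_force: [0.5, 1.3, -0.2]
width: 0.499
grip_force: 0.0
```

```bash
python3 look.py k2 knob_wing sled hook; python3 red.py k2; python3 - <<'E'
from h import *
a=cv2.imread("pics/k2c.png");b=r.read_camera("scene");cv2.imwrite("pics/fin_scene.png",b)
c=cv2.resize(b[130:230,160:460],(720,240),interpolation=cv2.INTER_CUBIC)
f=np.vstack([cv2.resize(a,(720,600))[:,:],c]);cv2.imwrite("pics/fin.png",cv2.resize(f,None,fx=.71,fy=.71))
E
```

```text
27.55 [0.51028406 0.14688738 0.3420552 ] [3.44987303e-01 9.38606624e-01 7.22761438e-04 9.18484863e-04]
[309.70691629   0.         326.48081474] [0.45315207 0.19468679 0.45902699]
knob_wing [117.3 390. ] 0.93 [0.5088 0.2434 0.1075]
sled [164.9 499.3] 0.82 [0.68  0.348 0.044]
sled [194.1 311. ] 0.76 [0.5317 0.1009 0.044 ]
sled [322.  152.2] 0.39 [ 0.5224 -0.3106  0.044 ]
hook [178.4 334. ] 0.55 [0.5309 0.1427 0.066 ]
(389, 83, 11, 52) 303.0
[502.9 252.3] [10.9 57.5] 52.4 [[477.0, 266.0], [522.0, 230.0], [529.0, 239.0], [483.0, 274.0]]
114 391
crop 39 301
```

View pics/fin.png

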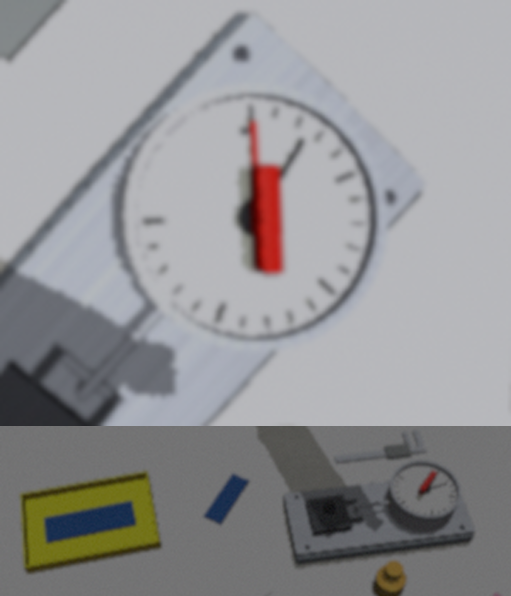

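The pointer's tip is at the zero tick beside the stop pin. The strip is in the tray, the sled is on the bed at its hook, and the arm is clear.

```bash
python3 -c "
from rig import r
print(r.hand_in())"
```

```text
the job is handed in; nothing more can be done
None
```

Job handed in at about 28 s (no verdict returned): the last pictures show the strip flat in the yellow tray, the sled standing on the bed at its hook, and the red pointer back against its zero stop.

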